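Set both stops of the slicing gauge into their notches

TASK

Set the slicing gauge on the worktop: push each of the two sliding stops gently inward along the rail with the fingertips, from the outer side of its upright steel plate, until you feel its spring pin drop into the notch, and leave it there, with the pin down. Do not pinch the stops, touch their white inner linings, push back from inside, or pull up the pins, and leave the mug, the jar and the tin as they stand.

Things in the scene. Friction and masses are not known exactly. Their poses are not given: they have to be found in the camera images.
- rail: slicing gauge fixed to the worktop: flat aluminium rail 482 mm long (its y axis) over the black end caps, 84 mm wide, 18 mm high (caps 24 mm). Two steel strips in its top have one V notch each, 14 mm long, seen from above: the front strip is the right stop's, the rear strip the left stop's. Origin: centre of its underside; y points to the left stop.
- left_stop (a joint): travel of the left stop, m: 0 outermost, grows as it slides inward (rail -y, towards the right stop), at most 0.16. Starts at 0 to 0.04; its notch is at 0.085 to 0.125, different every time. Sliding takes about 3 N. As the pin drops the resistance vanishes and the stop jumps up to 6 mm ahead; driving it on out of the notch takes about 16 N. Left alone in the notch it centres itself.
- left_face (a point): centre of the outer face of the left stop, to be pushed: a flat upright steel plate 104 mm wide across the rail, 6 mm thick, from 20 to 78 mm above the worktop; this point is 50 mm above it. The face looks away from the right stop (rail +y). The rest of the stop, a grey plastic saddle 30 mm high with the pin, lies within 54 mm inward of the face.
- left_pin (a joint): spring-loaded index pin of the left stop, m: about 0.001 while its nose rides on the strip, about 0.007 when dropped into the notch, negative if pulled up.
- left_head (a point): top of the left pin's round dark head (18 mm across, 6 mm thick), 30 mm inward of the outer face, 47 mm above the worktop while riding, 41 mm when dropped.
- left_liner: white plastic linings on the inner side of the left stop, 100 mm wide, not to be touched: one on the inner side of the upright plate up to 75 mm above the worktop, one on the inner end of the saddle. Origin: 30 mm inward of the outer face, mid-width of the rail, on the worktop.
- right_stop (a joint): travel of the right stop, m: 0 outermost, grows as it slides inward (rail +y, towards the left stop), at most 0.16. Starts at 0 to 0.04; its notch is at 0.085 to 0.125, different every time. Sliding takes about 3 N. As the pin drops the resistance vanishes and the stop jumps up to 6 mm ahead; driving it on out of the notch takes about 16 N. Left alone in the notch it centres itself.
- right_face (a point): centre of the outer face of the right stop, to be pushed: a flat upright steel plate 104 mm wide across the rail, 6 mm thick, from 20 to 78 mm above the worktop; this point is 50 mm above it. The face looks away from the left stop (rail -y). The rest of the stop, a grey plastic saddle 30 mm high with the pin, lies within 54 mm inward of the face.
- right_pin (a joint): spring-loaded index pin of the right stop, m: about 0.001 while its nose rides on the strip, about 0.007 when dropped into the notch, negative if pulled up.
- right_head (a point): top of the right pin's round dark head (18 mm across, 6 mm thick), 30 mm inward of the outer face, 47 mm above the worktop while riding, 41 mm when dropped.
- right_liner: white plastic linings on the inner side of the right stop, 100 mm wide, not to be touched: one on the inner side of the upright plate up to 75 mm above the worktop, one on the inner end of the saddle. Origin: 30 mm inward of the outer face, mid-width of the rail, on the worktop.
- mug_mid (a point): white mug, 92 x 127 mm over the handle, 95 mm high, standing behind the rail; this point is its centre, half-way up. To be left alone.
- jar_mid (a point): spice jar with a mustard-yellow cap, 45 mm across, 98 mm high, standing behind the rail; this point is its centre, half-way up. To be left alone.
- tin_mid (a point): low round tin, 75 mm across, 58 mm high, standing behind the rail; this point is its centre, half-way up. To be left alone.
Not all that is in view belongs to the job. Leave any orange or pink look-alike of the part that bears jar_mid alone.

How it is judged:
By the outcome, as a careful person would: the job done as asked, in the order asked, and still so for the second after the job is handed in, with the robot touching nothing.
It also fails if it takes over 59 s, if anything falls off the work surface, if the arm or the gripper's body presses on something with over 40 N, if the wrist force passes 120 N, or if a joint passes its speed limit or range.

ROBOT

A 6-joint arm with a two-finger parallel gripper is mounted at the origin on a cart in front of the work surface, level with it; the furniture and walls round the work are solid. World frame = base frame: x ahead of the robot, y to its left, z up, the work surface at z = 0. Lengths are in mm, angles in rad, forces in N, time in s.
With the tool pointing down it reaches from about 350 to 925 mm from the base axis. Payload 6.4 kg.
Tool frame: the origin (TCP) lies between the finger pads; the fingertips stand 14 mm ahead of it and the grasp point (between the pads) lies 5 mm behind it; z points along the fingers, y is the line along which they close (so a half turn about z gives the same grasp; the last joint's range is limited). The gripper opens to 85 mm and grips with 20 to 120 N. Pads are 22 mm wide; open, the fingers measure 114 mm over their backs; the gripper's body (76 mm by 85 mm) begins 54 mm behind the grasp point. The pads swing forward as they close: fully open they stand 13 mm farther back than shut.
Start: joints at [-1.398, 0.245, 1.558, -0, 1.339, -0.174], TCP at [220.934, -611.312, 245.29] pointing down, gripper open.
Joint ranges: [-3.13, 3.13], [-1.02, 2.26], [0.13, 2.54], [-0.95, 4.09], [0.21, 2.88], [-2.74, 2.74]. Speed limits (rad/s): [2.57, 2.57, 3.14, 3.14, 3.14, 3.14].

INTERFACE

Orientations are given as a unit quaternion [x, y, z, w].
In Python, from station import state, read_camera, close_job, recognise gives the robot as it stands.
- The arm moves only by the tool send_rows, never from a script. Its arguments are lists of equal length, an entry for each row: "linear": the shift along the tool's x, y, z in mm, a list of three; "rot": the turn, a rotation vector about the tool's x, y, z in rad, a list of three. A call has 1 to 12 rows; each row shifts and turns the commanded pose from where the row before left it, along the tool's axes as they then stand; what a row does not reach is not made up. A row lasts 1/12 s, in which the tool goes at most 41.7 mm and 7.16 degrees, less where a joint would pass 70% of its speed; a pose out of reach is approached as far as the arm can. A call with a gripper value outside its range is refused whole. "jaw" is the opening, from 0 (shut) to 1 (fully open), set as the call begins (left out, the last holds). The fingers move at their own pace and stop on an object; "squeeze" is the grip in N (left out, the last holds). Time passes only in rows, so rows that do not move let the fingers close. It gives the time, the measured TCP pose, the force, the opening and the grip force at its end, in the units of the state.
- state(): the state, without advancing time (a new reading comes with each control period).
- read_camera(name): name is "side" or "top" or "wrist"; returns a dict with "pixels" (480x640x3 uint8, red, green, blue), "depth" (480x640 float32, mm along the optical axis (not along the pixel's ray), 0 where there is no reading), "fx", "fy", "cx", "cy" (pixels), "R" (3x3) and "t" (3): a world point X has camera coordinates R X + t; the wrist camera has in their place "tool_from_camera" (4x4, takes a point from camera to tool coordinates, whose origin is the TCP and whose axes are the flange's). Camera axes: x right, y down, z forward; pixel columns grow to the right and rows downward; lengths in mm; the calibration is good to about 2 mm. A picture is of the moment at which its call begins: read the wrist's pose just before it.
- close_job(): hands the job in; it is judged then, once.
Trained networks look in a picture, given as the dict that the camera call returned (one of the last four; its "shot" number tells which), for a name from the list of things; names that differ only in an ending like _2 or _b are one class to them, and where a whole thing is asked for, a point or a joint stands for the part that bears it (a point fixed in the world has none). Each returns a list of dicts, best first, with "confidence" (0 to 1); they miss things now and then, are a little off and sometimes report something else, mostly with a low value. They report only what shows in the picture. A call takes as long as a camera call. They do not tell look-alikes from the thing itself.
- recognise(picture, query): "extent" ([left, top, right, bottom] in pixels, round what is visible of it).
The state is a dict: "time": time; "joint_positions": joint angles; "dq": joint speeds; "joint_torque": joint torques, N m; "ee_pos": TCP position; "tool_rot": TCP orientation; "contact_force": force on the tool from outside, world axes, zero at the start; "moment": the same for the moment, N m; "grip_width": finger opening in mm; "finger_force": force on a finger pad.
Only numpy, scipy, OpenCV 4.12 (cv2) and the standard library are available. Lean on these libraries where they do the work, as an engineer would, in place of code of your own. Each camera call takes 0.05 s, during which the arm holds its last target. There are 200 camera calls.

## Working session

There is one attempt and no reset: what is moved stays moved. The work goes in short steps, Python scripts to look and compute and a tool call to move; the robot and the scene stay as the last step left them, time stands still between calls to the robot, and variables do not carry over. Pictures are saved under pics/ and viewed, at most 10 in all, crops included, and the job is handed in when it is done.

Besides the shell and the picture viewer there is one more tool, called as name(argument=value, ...) on one line, values as JSON. send_rows: Moves the arm, as the interface text tells. Its arguments: {"type":"object","properties":{"linear":{"type":"array","items":{"type":"array","items":{"type":"number"}}},"rot":{"type":"array","items":{"type":"array","items":{"type":"number"}}},"jaw":{"type":"number"},"squeeze":{"type":"number"}},"required":["linear","rot"]}

```bash
mkdir -p pics
cat > h.py <<'E'
import numpy as np, cv2
from station import state, read_camera, close_job, recognise
def world(p,u,v):
    d=p["depth"][int(v),int(u)]
    c=np.array([(u-p["cx"])/p["fx"]*d,(v-p["cy"])/p["fy"]*d,d])
    return np.array(p["R"]).T@(c-np.array(p["t"]))
def cloud(p):
    v,u=np.mgrid[0:480,0:640]; d=p["depth"].astype(float)
    c=np.stack([(u-p["cx"])/p["fx"]*d,(v-p["cy"])/p["fy"]*d,d],-1)
    return (c-np.array(p["t"]))@np.array(p["R"])
def save(p,n): cv2.imwrite(f"pics/{n}.png",p["pixels"][:,:,::-1])
E
python3 - <<'E'
from h import *
np.set_printoptions(precision=1,suppress=True)
s=state();print(s["time"],s["ee_pos"],s["tool_rot"],s["contact_force"])
for n in ("top","side"):
    p=read_camera(n); save(p,n+"0")
    for q in ("rail","left_stop","right_stop","left_face","right_face","left_head","right_head","left_liner","right_liner","mug_mid","jar_mid","tin_mid"):
        for r in recognise(p,q)[:2]:
            e=r["extent"];u,v=(e[0]+e[2])/2,(e[1]+e[3])/2
            print(n,q,round(r["confidence"],2),np.array(e),world(p,u,v))
E
```

```text
0.0 [ 220.9 -610.8  244.2] [ 1.   0.2  0.  -0. ] [0.6 0.6 0.5]
top rail 0.77 [202.8 224.5 407.3 297.9] [531.3   7.6  17. ]
top left_stop 0.7 [219.1 222.2 254.1 276.2] [556.8 174.   26.7]
top right_stop 0.64 [369.6 255.5 400.9 297.9] [ 495.8 -186.4   28.2]
top right_stop 0.55 [294.2 209.5 317.8 236.9] [610.1   4.2 101.2]
top left_face 0.77 [220.7 225.7 253.9 275.4] [553.1 171.6  30.2]
top left_face 0.72 [376.2 271.9 383.7 279.9] [ 496.1 -171.5   46.8]
top right_face 0.66 [363.7 253.2 399.9 299.5] [ 495.3 -176.    45. ]
top left_head 0.59 [238.5 243.7 242.7 249.9] [560.4 161.4  45.6]
top right_head 0.64 [214.3 173.3 266.2 221. ] [679.5 165.4  55.6]
top right_head 0.53 [375.3 272.5 382.5 279.3] [ 496.2 -169.2   44.9]
top left_liner 0.67 [223.8 224.6 257.4 273.6] [554.9 161.3  44.9]
top right_liner 0.73 [377.  276.1 382.4 281. ] [ 489.9 -171.    46. ]
top right_liner 0.48 [365.9 257.1 395.4 295.8] [ 494.9 -173.2   46.1]
top mug_mid 0.8 [214.6 174.7 266.6 220.8] [678.1 164.5  55.4]
top mug_mid 0.4 [236.5 243.  242.5 251.7] [559.  164.   45.5]
top jar_mid 0.86 [166.  266.1 195.1 287. ] [483.3 284.8 100.9]
top jar_mid 0.75 [295.  211.3 319.2 237. ] [609.2   1.9  94.2]
top tin_mid 0.69 [385.1 257.2 397.8 296.9] [ 491.6 -194.5   76.6]
top tin_mid 0.68 [368.5 212.7 406.7 247.1] [ 605.7 -189.1   53.5]
side rail 0.61 [246.1 197.  322.3 328.3] [513.  -39.2  18. ]
side left_stop 0.72 [279.5 198.  319.6 227.3] [556.4 157.7  48.3]
side right_stop 0.94 [248.3 278.5 308.9 310.4] [ 501.1 -203.6   46.9]
side left_face 0.65 [277.9 197.5 320.1 226.9] [555.  158.4  49.3]
side right_face 0.64 [249.1 278.5 308.2 310.9] [ 501.2 -203.8   46.5]
side mug_mid 0.92 [328.4 184.8 368.5 232.5] [676.7 125.8  68.6]
side jar_mid 0.79 [265.5 170.6 282.7 209.7] [492.4 276.7  65.4]
side jar_mid 0.7 [253.  309.4 288.7 377.7] [ 489.7 -366.5   70.6]
side tin_mid 0.64 [316.4 268.9 361.5 315.8] [ 610.6 -217.7   54.6]
```

Run:
```python
from h import *
np.set_printoptions(precision=1,suppress=True)
p=read_camera("top"); X=cloud(p)
P=X.reshape(-1,3)
# plate tops z 70..85
for nm,lo,hi in(("L",100,260),("R",-260,-100)):
    m=(P[:,2]>68)&(P[:,2]<84)&(P[:,1]>lo)&(P[:,1]<hi)&(P[:,0]>430)&(P[:,0]<(615 if nm=="L" else 560))
    q=P[m]; c=np.median(q,0); w,V=np.linalg.eigh(np.cov(q[:,:2].T)); d=V[:,1]; s=(q[:,:2]-c[:2])@d
    print(nm,m.sum(),c,d,np.degrees(np.arctan2(d[1],d[0])),s.min(),s.max(), q[s.argmin()],q[s.argmax()])
save(p,"top1")
im=p["pixels"][150:320,130:460,::-1]; cv2.imwrite("pics/topc.png",cv2.resize(im,None,fx=2.4,fy=2.4,interpolation=cv2.INTER_CUBIC))
print(p["t"],p["R"],p["fx"])
```

```text
L 216 [557.5 186.   75.7] [-1.   0.2] 171.01129210501279 -50.04261528962744 51.76986052753023 [607.3 180.6  77.3] [506.7 195.8  71.9]
R 212 [ 496.6 -196.3   75.3] [-1.   0.2] 171.07349359597575 -52.10501086073905 50.94390090100364 [ 547.5 -207.5   77.7] [ 446.  -189.6   69.9]
[ -42.   582.5 1142.3] [[ 0.  -1.  -0. ]
 [-1.  -0.  -0.1]
 [ 0.1  0.  -1. ]] 493.9230441340424
```

View pics/topc.png

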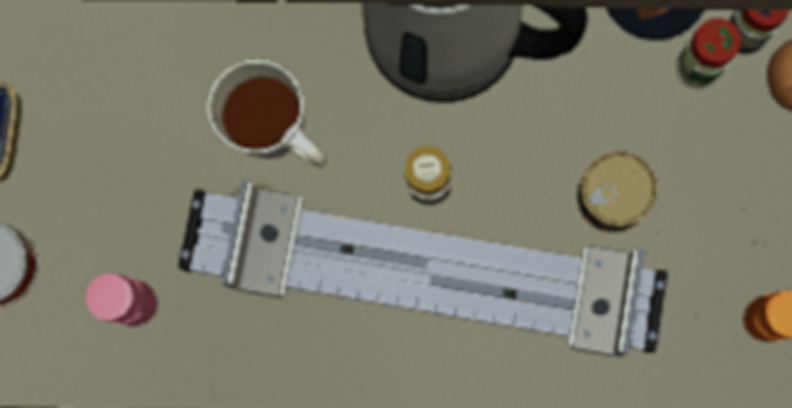

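View pics/side0.png

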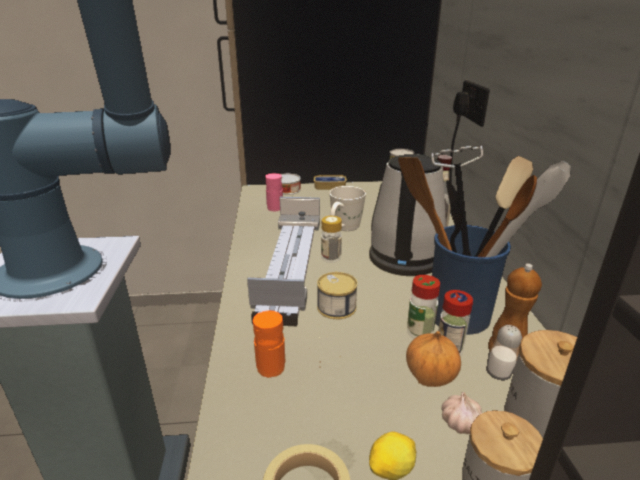

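The top crop shows the left stop at about px (240,250) and its notch at px (275,253). The right stop is at px (380,277) and its notch at px (342,272). Jar candidates are yellow-capped at px (307,224), which is the real one, pink at (178,277) and orange at (455,281). None of the three needs touching. The stop candidates are only the two plates, and the plate-top fits agree (103 mm wide, z≈76).

Run:
```python
from h import *
np.set_printoptions(precision=3,suppress=True)
p=read_camera("top"); R=np.array(p["R"]);t=np.array(p["t"]); C=-R.T@t
def onz(u,v,z):
    r=R.T@np.array([(u-p["cx"])/p["fx"],(v-p["cy"])/p["fy"],1]); return C+r*(z-C[2])/r[2]
g=cv2.cvtColor(p["pixels"],cv2.COLOR_RGB2GRAY).astype(float)
e=np.array([.157,.988])
o={}
for n,u0,v0,z in(("Lnotch",274.6,253.3,17),("Rnotch",342.5,272,17),("Lhead",242,247,47),("Rhead",380,277.5,47)):
    u0,v0=int(u0),int(v0); w=g[v0-5:v0+6,u0-6:u0+7]; k=np.clip(np.percentile(w,35)-w,0,None)
    yy,xx=np.mgrid[v0-5:v0+6,u0-6:u0+7]; u,v=(k*xx).sum()/k.sum(),(k*yy).sum()/k.sum()
    o[n]=onz(u,v,z); print(n,u,v,o[n],w.min(),o[n][:2]@e)
print("travel L",(o["Lhead"]-o["Lnotch"])[:2]@e,"R",(o["Rnotch"]-o["Rhead"])[:2]@e)
for n,c in(("L",(557.5,186)),("R",(496.6,-196.3))): print("plate",n,np.dot(c,e))
s=state();print(s["tool_rot"],s["ee_pos"])
from scipy.spatial.transform import Rotation as Ro
A=Ro.from_quat(s["tool_rot"]).as_matrix();print(A)
yaw=np.arctan2(A[1,0],A[0,0]);print(np.degrees(yaw))
```

```text
Lnotch 274.3568406205924 253.36812411847671 [549.277  83.036  17.   ] 38.0 168.2761942450947
Rnotch 341.81609848484845 272.0 [506.355 -82.271  17.   ] 35.0 -1.7862820688997914
Lhead 241.74544485881725 246.794778902504 [560.266 158.395  47.   ] 48.0 244.4563204351037
Rhead 379.864128256513 277.49106212424846 [ 492.33  -171.229   47.   ] 50.0 -91.87808275289946
travel L 76.18012619000899 R 90.09180068399968
plate L 271.2955
plate R -115.97820000000002
[ 0.985  0.173  0.    -0.   ] [ 220.954 -611.285  245.275]
[[ 0.94  0.34  0.  ]
 [ 0.34 -0.94  0.  ]
 [ 0.   -0.   -1.  ]]
19.872226324936225
```

send_rows(linear=[[31.8,-21.9,0],[31.8,-21.9,0],[31.8,-21.9,0],[31.8,-21.9,0],[31.8,-21.9,0],[31.8,-21.9,0],[31.8,-21.9,0],[31.8,-21.9,0],[31.8,-21.9,0],[31.8,-21.9,0],[31.8,-21.9,0],[31.8,-21.9,0]], rot=[[0,0,0],[0,0,0],[0,0,0],[0,0,0],[0,0,0],[0,0,0],[0,0,0],[0,0,0],[0,0,0],[0,0,0],[0,0,0],[0,0,0]], jaw=0)

```text
time: 2.4
ee_pos: [491.3, -232.7, 245.6]
tool_rot: [0.985, 0.173, 0.0, 0.0]
contact_force: [0.5, 0.6, 0.3]
grip_width: 0.2
finger_force: 0.0
```

send_rows(linear=[[0,0,0],[0,0,0],[0,0,0],[0,0,0],[0,0,0],[0,0,0],[0,0,0],[0,0,0],[0,0,0],[0,0,0],[0,0,0]], rot=[[0,0,-0.1185],[0,0,-0.1185],[0,0,-0.1185],[0,0,-0.1185],[0,0,-0.1185],[0,0,-0.1185],[0,0,-0.1185],[0,0,-0.1185],[0,0,-0.1185],[0,0,0],[0,0,0]])

```text
time: 3.32
ee_pos: [490.5, -234.5, 245.4]
tool_rot: [0.762, 0.648, 0.0, 0.0]
contact_force: [-0.2, 0.4, -0.0]
grip_width: 0.2
finger_force: 0.0
```

send_rows(linear=[[0,0,32],[0,0,32],[0,0,32],[0,0,32],[0,0,24],[0,0,16],[0,0,12],[0,0,11],[0,0,0],[0,0,0]], rot=[[0,0,0],[0,0,0],[0,0,0],[0,0,0],[0,0,0],[0,0,0],[0,0,0],[0,0,0],[0,0,0],[0,0,0]])

```text
time: 4.15
ee_pos: [490.7, -234.6, 54.5]
tool_rot: [0.761, 0.649, 0.0, 0.0]
contact_force: [1.1, -0.4, -0.4]
grip_width: 0.5
finger_force: 0.0
```

send_rows(linear=[[3,0,0],[3,0,0],[3,0,0],[2,0,0],[2,0,0],[1,0,0],[1,0,0],[1,0,0],[1,0,0],[1,0,0],[1,0,0],[1,0,0]], rot=[[0,0,0],[0,0,0],[0,0,0],[0,0,0],[0,0,0],[0,0,0],[0,0,0],[0,0,0],[0,0,0],[0,0,0],[0,0,0],[0,0,0]])

```text
time: 5.15
ee_pos: [493.6, -214.6, 54.3]
tool_rot: [0.761, 0.649, -0.0, -0.0]
contact_force: [0.5, 0.9, -0.0]
grip_width: 0.1
finger_force: 0.0
```

send_rows(linear=[[1,0,0],[1,0,0],[1,0,0],[1,0,0],[1,0,0],[1,0,0],[1,0,0],[1,0,0]], rot=[[0,0,0],[0,0,0],[0,0,0],[0,0,0],[0,0,0],[0,0,0],[0,0,0],[0,0,0]])

```text
time: 5.82
ee_pos: [494.9, -206.8, 54.3]
tool_rot: [0.761, 0.649, -0.0, 0.0]
contact_force: [-1.1, -4.4, -1.0]
grip_width: -0.2
finger_force: 2.0
```

```bash
cat >> h.py <<'E'
def onz(p,u,v,z):
    R=np.array(p["R"]);t=np.array(p["t"]);C=-R.T@t
    r=R.T@np.array([(u-p["cx"])/p["fx"],(v-p["cy"])/p["fy"],1]); return C+r*(z-C[2])/r[2]
def plate(p,lo,hi):
    P=cloud(p).reshape(-1,3); e=np.array([.157,.988]); n=np.array([.988,-.157])
    s=P[:,:2]@e; w=P[:,:2]@n
    # rail-frame: w centre ~522
    m=(P[:,2]>68)&(P[:,2]<81)&(s>lo)&(s<hi)&(abs(w-521)<52)
    k=abs(w-521)>18
    return np.median(s[m&k]),(m&k).sum()
E
python3 - <<'E'
from h import *
p=read_camera("top"); print(plate(p,-150,-60),plate(p,200,300)); save(p,"top2")
cv2.imwrite("pics/top2c.png",cv2.resize(p["pixels"][230:310,310:420,::-1],None,fx=5,fy=5,interpolation=cv2.INTER_CUBIC))
E
```

```text
return _methods._mean(a, axis=axis, dtype=dtype,
  ret = ret.dtype.type(ret / rcount)
```

View pics/top2c.png

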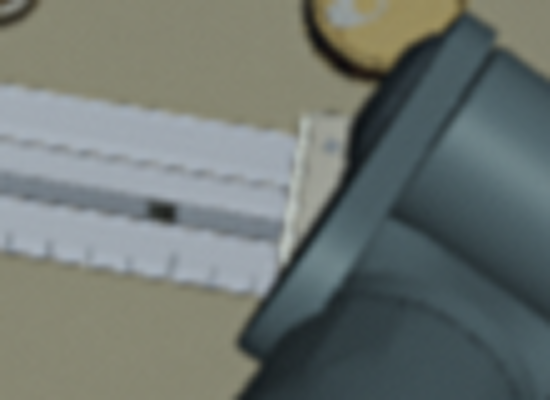

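The arm hides the stop, but the contact force is about 4.5 N, so it is sliding. By the geometry there are about 84 mm left to the notch centre.

send_rows(linear=[[2.5,0,0],[2.5,0,0],[2.5,0,0],[2.5,0,0],[2.5,0,0],[2.5,0,0],[2.5,0,0],[2.5,0,0],[2.5,0,0],[2.5,0,0],[2.5,0,0],[2.5,0,0]], rot=[[0,0,0],[0,0,0],[0,0,0],[0,0,0],[0,0,0],[0,0,0],[0,0,0],[0,0,0],[0,0,0],[0,0,0],[0,0,0],[0,0,0]])

```text
time: 6.87
ee_pos: [499.6, -177.2, 54.3]
tool_rot: [0.76, 0.649, -0.0, 0.0]
contact_force: [-1.2, -5.6, -1.5]
grip_width: -0.5
finger_force: 2.6
```

send_rows(linear=[[2.5,0,0],[2.5,0,0],[2.5,0,0],[2.5,0,0],[2.5,0,0],[2.5,0,0],[2.5,0,0],[2.5,0,0],[2.5,0,0],[2.5,0,0],[2.5,0,0],[2.5,0,0]], rot=[[0,0,0],[0,0,0],[0,0,0],[0,0,0],[0,0,0],[0,0,0],[0,0,0],[0,0,0],[0,0,0],[0,0,0],[0,0,0],[0,0,0]])

```text
time: 7.87
ee_pos: [504.2, -147.5, 54.3]
tool_rot: [0.76, 0.649, -0.0, 0.0]
contact_force: [-2.3, -5.6, -1.3]
grip_width: 0.2
finger_force: 2.6
```

send_rows(linear=[[1,0,0],[1,0,0],[1,0,0],[1,0,0]], rot=[[0,0,0],[0,0,0],[0,0,0],[0,0,0]])

```text
time: 8.2
ee_pos: [504.9, -143.5, 54.3]
tool_rot: [0.761, 0.649, -0.0, -0.0]
contact_force: [-1.1, -4.2, -1.6]
grip_width: 0.2
finger_force: 2.0
```

send_rows(linear=[[1,0,0],[1,0,0],[1,0,0],[1,0,0]], rot=[[0,0,0],[0,0,0],[0,0,0],[0,0,0]])

```text
time: 8.53
ee_pos: [505.5, -139.6, 54.3]
tool_rot: [0.761, 0.649, -0.0, -0.0]
contact_force: [-0.3, -3.3, -1.4]
grip_width: -0.3
finger_force: 2.0
```

send_rows(linear=[[1,0,0],[1,0,0],[1,0,0]], rot=[[0,0,0],[0,0,0],[0,0,0]])

```text
time: 8.78
ee_pos: [506.0, -136.6, 54.3]
tool_rot: [0.761, 0.649, -0.0, -0.0]
contact_force: [-1.9, -3.1, -1.1]
grip_width: 0.0
finger_force: 2.0
```

send_rows(linear=[[1,0,0],[1,0,0]], rot=[[0,0,0],[0,0,0]])

```text
time: 8.95
ee_pos: [506.3, -134.6, 54.3]
tool_rot: [0.761, 0.649, -0.0, -0.0]
contact_force: [-1.2, -4.2, 0.1]
grip_width: -0.1
finger_force: 2.0
```

send_rows(linear=[[1,0,0],[1,0,0]], rot=[[0,0,0],[0,0,0]])

```text
time: 9.12
ee_pos: [506.6, -132.6, 54.3]
tool_rot: [0.761, 0.649, -0.0, -0.0]
contact_force: [-1.6, -3.6, -0.6]
grip_width: 0.1
finger_force: 1.8
```

send_rows(linear=[[1,0,0],[1,0,0]], rot=[[0,0,0],[0,0,0]])

```text
time: 9.28
ee_pos: [507.1, -130.2, 54.3]
tool_rot: [0.761, 0.649, 0.0, -0.0]
contact_force: [0.8, 1.1, -0.1]
grip_width: -0.0
finger_force: 0.0
```

The resistance vanished, so the pin has dropped. I'll back off, lift and cross to the left side.

send_rows(linear=[[-4,0,0],[-8,0,0],[-10,0,0],[0,0,-20],[0,0,-32],[0,0,-35],[0,0,-35],[0,0,-28],[0,0,0]], rot=[[0,0,0],[0,0,0],[0,0,0],[0,0,0],[0,0,0],[0,0,0],[0,0,0],[0,0,0],[0,0,0]])

```text
time: 10.03
ee_pos: [506.8, -155.1, 211.8]
tool_rot: [0.761, 0.649, 0.002, 0.006]
contact_force: [0.4, -1.0, 0.6]
grip_width: 0.1
finger_force: 0.0
```

send_rows(linear=[[34,0,0],[34,0,0],[34,0,0],[34,0,0],[34,0,0],[34,0,0],[34,0,0],[34,0,0],[34,0,0],[34,0,0],[34,0,0],[0,0,0]], rot=[[0,0,0],[0,0,0],[0,0,0],[0,0,0],[0,0,0],[0,0,0],[0,0,0],[0,0,0],[0,0,0],[0,0,0],[0,0,0],[0,0,0]])

```text
time: 11.03
ee_pos: [562.5, 220.9, 203.9]
tool_rot: [0.759, 0.651, 0.001, -0.001]
contact_force: [0.2, 1.2, -0.2]
grip_width: -0.2
finger_force: 0.0
```

Run:
```python
from h import *
np.set_printoptions(precision=3,suppress=True)
s=state();print(s["ee_pos"],s["tool_rot"],s["joint_positions"])
p=read_camera("top"); print(plate(p,-80,20),plate(p,200,300))
P=cloud(p).reshape(-1,3); e=np.array([.157,.988])
cv2.imwrite("pics/top3c.png",cv2.resize(p["pixels"][190:310,180:420,::-1],None,fx=3.3,fy=3.3,interpolation=cv2.INTER_CUBIC))
for r in recognise(p,"right_head")[:3]:
    x=r["extent"];u,v=(x[0]+x[2])/2,(x[1]+x[3])/2;X=world(p,u,v);print(x,X,onz(p,u,v,41),onz(p,u,v,41)[:2]@e)
w=read_camera("wrist");print(w["tool_from_camera"])
```

```text
[562.48  220.892 203.881] [ 0.759  0.651  0.001 -0.001] [0.186 0.179 1.713 0.002 1.249 0.339]
(np.float64(-25.785978282080883), np.int64(123)) (np.float64(270.9069072598012), np.int64(137))
[338.8, 266.2, 348.2, 273.5] [509.282 -85.168  44.291] [509.568 -85.306  41.   ] -4.280108566423746
[[  -0.      -0.951   -0.309   79.501]
 [   1.      -0.       0.       0.51 ]
 [  -0.      -0.309    0.951 -127.783]
 [   0.       0.       0.       1.   ]]
```

View pics/top3c.png

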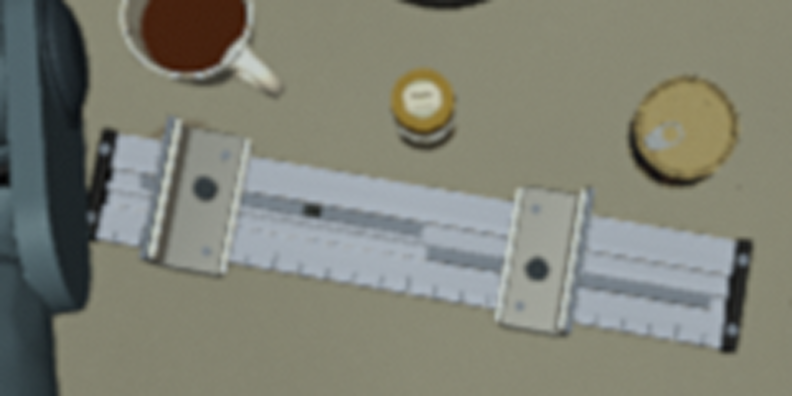

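The right stop's travel is 90.2 mm, which matches the notch prediction of 90.1; its head now sits at crop px (537,268). The left side is clear, so I'll descend there.

send_rows(linear=[[0,0,30],[0,0,32],[0,0,30],[0,0,24],[0,0,16],[0,0,10],[0,0,8],[0,0,0],[0,0,0]], rot=[[0,0,0],[0,0,0],[0,0,0],[0,0,0],[0,0,0],[0,0,0],[0,0,0],[0,0,0],[0,0,0]])

```text
time: 11.93
ee_pos: [562.8, 216.4, 54.9]
tool_rot: [0.761, 0.649, 0.0, 0.0]
contact_force: [-0.1, 1.2, 0.0]
grip_width: -0.1
finger_force: 0.0
```

send_rows(linear=[[-3,0,0],[-3,0,0],[-3,0,0],[-2,0,0],[-1,0,0],[-1,0,0],[-1,0,0],[-1,0,0],[-1,0,0],[-1,0,0]], rot=[[0,0,0],[0,0,0],[0,0,0],[0,0,0],[0,0,0],[0,0,0],[0,0,0],[0,0,0],[0,0,0],[0,0,0]])

```text
time: 12.77
ee_pos: [559.6, 200.5, 54.3]
tool_rot: [0.761, 0.649, 0.001, -0.0]
contact_force: [0.3, 2.8, -1.6]
grip_width: 0.0
finger_force: 1.9
```

send_rows(linear=[[-2,0,0],[-2.5,0,0],[-2.5,0,0],[-2.5,0,0],[-2.5,0,0],[-2.5,0,0],[-2.5,0,0],[-2.5,0,0],[-2.5,0,0],[-2.5,0,0],[-2.5,0,0],[-2.5,0,0]], rot=[[0,0,0],[0,0,0],[0,0,0],[0,0,0],[0,0,0],[0,0,0],[0,0,0],[0,0,0],[0,0,0],[0,0,0],[0,0,0],[0,0,0]])

```text
time: 13.77
ee_pos: [554.9, 171.5, 54.3]
tool_rot: [0.761, 0.649, 0.001, -0.0]
contact_force: [1.8, 5.3, -1.7]
grip_width: 0.2
finger_force: 2.6
```

send_rows(linear=[[-2.5,0,0],[-2.5,0,0],[-2.5,0,0],[-2.5,0,0],[-2.5,0,0],[-2.5,0,0],[-2.5,0,0],[-2.5,0,0],[-2.5,0,0],[-1,0,0],[-1,0,0],[-1,0,0]], rot=[[0,0,0],[0,0,0],[0,0,0],[0,0,0],[0,0,0],[0,0,0],[0,0,0],[0,0,0],[0,0,0],[0,0,0],[0,0,0],[0,0,0]])

```text
time: 14.77
ee_pos: [550.9, 145.9, 54.3]
tool_rot: [0.761, 0.649, 0.0, -0.0]
contact_force: [1.7, 3.8, -1.3]
grip_width: 0.1
finger_force: 2.0
```

send_rows(linear=[[-1,0,0],[-1,0,0],[-1,0,0],[-1,0,0]], rot=[[0,0,0],[0,0,0],[0,0,0],[0,0,0]])

```text
time: 15.1
ee_pos: [550.2, 141.8, 54.3]
tool_rot: [0.761, 0.649, 0.0, -0.0]
contact_force: [1.9, 3.3, -2.0]
grip_width: 0.1
finger_force: 2.0
```

send_rows(linear=[[-1,0,0],[-1,0,0]], rot=[[0,0,0],[0,0,0]])

```text
time: 15.27
ee_pos: [550.0, 139.8, 54.3]
tool_rot: [0.761, 0.649, 0.0, 0.0]
contact_force: [1.5, 3.8, -1.7]
grip_width: -0.1
finger_force: 2.0
```

send_rows(linear=[[-1,0,0],[-1,0,0]], rot=[[0,0,0],[0,0,0]])

```text
time: 15.43
ee_pos: [549.6, 137.8, 54.3]
tool_rot: [0.761, 0.649, 0.0, -0.0]
contact_force: [1.5, 3.8, -2.2]
grip_width: 0.1
finger_force: 2.0
```

send_rows(linear=[[-1,0,0],[-1,0,0]], rot=[[0,0,0],[0,0,0]])

```text
time: 15.6
ee_pos: [549.3, 135.8, 54.3]
tool_rot: [0.761, 0.649, 0.0, -0.0]
contact_force: [1.7, 4.1, -2.3]
grip_width: -0.0
finger_force: 2.0
```

send_rows(linear=[[-1,0,0],[-1,0,0]], rot=[[0,0,0],[0,0,0]])

```text
time: 15.77
ee_pos: [549.0, 133.8, 54.3]
tool_rot: [0.761, 0.649, 0.0, 0.0]
contact_force: [1.3, 3.6, -1.8]
grip_width: 0.3
finger_force: 2.0
```

send_rows(linear=[[-1,0,0],[-1,0,0]], rot=[[0,0,0],[0,0,0]])

```text
time: 15.93
ee_pos: [548.7, 131.7, 54.3]
tool_rot: [0.76, 0.649, -0.0, 0.0]
contact_force: [1.0, 2.2, -1.3]
grip_width: -0.0
finger_force: 1.1
```

send_rows(linear=[[-1,0,0]], rot=[[0,0,0]])

```text
time: 16.02
ee_pos: [548.4, 130.4, 54.3]
tool_rot: [0.76, 0.649, -0.001, 0.0]
contact_force: [0.3, 0.8, -0.2]
grip_width: 0.4
finger_force: 0.0
```

The force is gone, so the left pin has dropped. I'll back off, lift and look.

send_rows(linear=[[4,0,0],[8,0,0],[10,0,0],[4,0,0],[0,0,-20],[0,0,-32],[0,0,-35],[0,0,-35],[0,0,-28],[0,0,0]], rot=[[0,0,0],[0,0,0],[0,0,0],[0,0,0],[0,0,0],[0,0,0],[0,0,0],[0,0,0],[0,0,0],[0,0,0]])

```text
time: 16.85
ee_pos: [556.4, 157.6, 212.1]
tool_rot: [0.76, 0.65, 0.005, 0.004]
contact_force: [0.1, 0.3, 1.5]
grip_width: 0.2
finger_force: 0.0
```

send_rows(linear=[[25,0,0],[30,0,0],[30,0,0],[30,0,0],[25,0,0],[0,0,0],[0,0,0],[0,0,0]], rot=[[0,0,0],[0,0,0],[0,0,0],[0,0,0],[0,0,0],[0,0,0],[0,0,0],[0,0,0]])

```text
time: 17.52
ee_pos: [574.1, 294.9, 203.6]
tool_rot: [0.76, 0.649, -0.001, -0.0]
contact_force: [-1.2, -0.4, -0.2]
grip_width: -0.0
finger_force: 0.0
```

Run:
```python
from h import *
np.set_printoptions(precision=2,suppress=True)
p=read_camera("top"); print(state()["time"],plate(p,-80,20),plate(p,150,300))
X=cloud(p); n=np.array([.988,-.157]); e=np.array([.157,.988])
for q in("right_head","left_head"):
    for r in recognise(p,q)[:3]:
        x=r["extent"];u,v=(x[0]+x[2])/2,(x[1]+x[3])/2
        print(q,r["confidence"],np.array(x),world(p,u,v),np.median(X[int(v)-1:int(v)+2,int(u)-1:int(u)+2,2]),onz(p,u,v,41)[:2]@e)
cv2.imwrite("pics/top4c.png",cv2.resize(p["pixels"][190:310,180:420,::-1],None,fx=3.3,fy=3.3,interpolation=cv2.INTER_CUBIC))
p=read_camera("side")
cv2.imwrite("pics/side4c.png",cv2.resize(p["pixels"][190:340,230:390,::-1],None,fx=4,fy=4,interpolation=cv2.INTER_CUBIC))
```

```text
17.5667 (np.float64(-25.73905593784348), np.int64(123)) (np.float64(193.906983026744), np.int64(127))
left_head 0.55 [270.4 246.6 277.6 255.1] [552.96  82.07  37.21] 40.22738395667299 167.45432759749858
```

View pics/top4c.png

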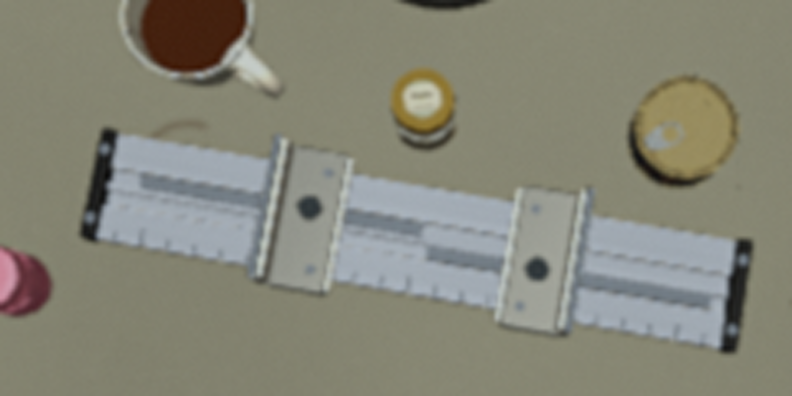

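Run:
```python
from h import *
z=[]
for _ in range(4):
    X=cloud(read_camera("top")); z.append([np.median(X[270:273,342:345,2]),np.median(X[252:255,273:276,2])])
print(np.round(z,1),np.mean(z,0))
```

```text
[[38.7 40.2]
 [38.9 40.3]
 [39.3 40.6]
 [40.6 38.8]] [39.36842313 39.96721412]
```

Both pin heads are at about 40 mm, so they are down: riding they read 45–47 mm.

```bash
python3 -c "
from station import close_job; print(close_job())"
```

```text
the job is handed in; nothing more can be done
None
```

Both stops were pushed inward until their pins dropped into the notches (heads at about 40 mm), the mug, jar and tin were left untouched, and the job is handed in at about 18 s; the verdict was not reported back.

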